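# Wedge the rocking control unit steady

## Robot

A 6-joint arm with a two-finger parallel gripper is mounted at the origin on the work surface. World frame = base frame: x ahead of the robot, y to its left, z up, the work surface at z = 0. Lengths are in mm, angles in degrees, forces in N, time in s.
With the tool pointing down it reaches from about 350 to 850 mm from the base axis. Payload 8.1 kg.
Tool frame: the origin (TCP) lies midway between the tips of the shut fingers; the grasp point (between the pads) lies 19 mm behind it; z points along the fingers, y is the direction in which the jaws open and shut (so a half turn about z gives the same grasp; the last joint's range is limited). The gripper opens to 85 mm and grips with 20 to 120 N. Pads are 22 mm wide; open, the fingers measure 114 mm over their backs; the gripper's body (76 mm by 85 mm) begins 54 mm behind the grasp point. The pads swing forward as they close: fully open they stand 13 mm farther back than shut.
Start: joints at [-78.346, 7.471, 85.268, -0, 87.261, -4.893], TCP at [170.901, -575.15, 203.292] pointing down, gripper open.
Joint ranges: [-169.43, 169.43], [-51.17, 129.36], [1.28, 143.12], [-76.62, 256.62], [0, 156.53], [-152.29, 152.29]. Speed limits (degrees/s): [136.94, 136.94, 159.86, 180, 180, 180].

## Interface

Orientations are given as [roll, pitch, yaw] about the fixed x, y, z axes, in that order (R = Rz(yaw) Ry(pitch) Rx(roll)).
In Python, from bench import telemetry, snapshot, camera_params, job gives the robot as it stands. The module is installed in compiled form; this text tells all that it offers.
- The arm moves only by the shell command python3 -m jog 'ROWS' [FORCE]. ROWS is JSON, a list that holds one entry, the list of rows, each a list of 7 numbers: the shift along the tool's x, y, z in units of 50 mm (1.0 is 50 mm), then the turn, a rotation vector about the tool's x, y, z in units of 2 pi rad (1.0 is 2 pi rad), then the opening, from 0 (shut) to 1 (fully open). In form: [[[dx, dy, dz, rx, ry, rz, claw], ...]]. A call has 1 to 12 rows; each row shifts and turns the commanded pose from where the row before left it, along the tool's axes as they then stand; what a row does not reach is not made up. A row lasts 1/8 s, in which the tool goes at most 62.5 mm and 10.7 degrees, less where a joint would pass 70% of its speed; a pose out of reach is approached as far as the arm can. A call with a number of a shift or a turn outside -1 to 1 is refused whole. A call with a gripper value outside its range is refused whole. The fingers move at their own pace and stop on an object; FORCE is the grip in N (left out, the last holds). Time passes only in rows, so rows that do not move let the fingers close. It gives the time, the measured TCP pose, the force and the opening at its end, in the units of the state.
- telemetry.sense(): the state, without advancing time (a new reading comes with each control period).
- snapshot(name): name is "scene" or "side" or "wrist"; returns (picture, depth): 384x512x3 uint8, red, green, blue; 384x512 float32, mm along the optical axis (not along the pixel's ray), 0 where there is no reading.
- camera_params(name): a dict with "K" (3x3 intrinsics, pixels), "extrinsics" (4x4, takes a point from camera to world coordinates). Camera axes: x right, y down, z forward; pixel columns grow to the right and rows downward; lengths in mm; the calibration is good to about 2 mm. A picture is of the moment at which its call begins: read the wrist's pose just before it. camera_params takes no time and is no camera call; for the wrist camera it gives the pose at the moment of the call.
- job.hand_in(): hands the job in, once; it reports no verdict.
The state is a dict: "time": time; "joint_pos": joint angles; "qd": joint speeds; "joint_efforts": joint torques, N m; "tool_pos": TCP position; "tcp_rot": TCP orientation; "ft_force": force on the tool from outside, world axes, zero at the start; "wrist_torque": the same for the moment, N m; "finger_gap": finger opening in mm.
Only numpy, scipy, OpenCV 4.12 (cv2) and the standard library are available. Lean on these libraries where they do the work, as an engineer would, in place of code of your own. Each camera call takes 0.05 s, during which the arm holds its last target. There are 200 camera calls.

## Task

The small control unit on the table rocks because the foot under its corner next to the wooden wedge is too short. With the fingertips, press that corner down until you feel it rock to the table and let it come back up, then push the wedge along the table under that foot just until the unit stands level and no longer rocks. Pick up or lift nothing, do not shove the unit along, and leave the other things where they are. Finish while still holding the fingertips pressed firmly (about 15 N) down on that corner, with the unit staying level on the wedge.

Things in the scene. Friction and masses are not known exactly. Their poses are not given: they have to be found in the camera images.
- unit: dark steel control unit, a loose flat box 180 (x) x 140 (y) mm, lid 78 mm and underside 26 mm above the table, 1.6 to 2.6 kg. Origin: centre of its footprint at table height, z up. Round rubber feet, 20 mm in diameter, centred at x = +-68, y = +-50 mm: three are 26 mm high and carry it level, the one at x = -68, y = -50 is only 18 mm high and hangs 8 mm above the table
- short_foot (a point): centre of the underside of the short foot, 8 mm above the table while the unit is level; axes as the unit's
- corner_top (a point): the point of the unit's flat lid straight above the short foot, 78 mm above the table: the place to press. With no wedge, 3 to 6 N here rocks the unit about the diagonal through the two neighbouring feet, 8 mm down (0.1 rad), until the short foot meets the table (this point then also moves 8 mm outward); let go, it falls back level
- wedge: plain wooden wedge, 105 mm long (x) and 50 mm wide (y), 0.12 kg, loose. Origin: centre of its underside; x points to the thin edge, which is 3 mm high, at x = +52.5. The ramp rises towards the back by 0.14 mm per mm, to 15.6 mm at x = -37.5; from there to x = -52.5 an upright heel 24 mm high. Its thin edge starts 5 to 45 mm short of the short foot, pointing roughly at it
- wedge_heel (a point): centre of the wedge's upright back face, 12 mm above the table, where to push. Sliding takes about 1 N. The ramp meets the short foot when the foot's centre is about 78 mm ahead of this face; pushed on with more than about 5 N the wedge lifts the unit, which then stands tilted
- bearing: steel bearing ring, 48 mm in diameter, 16 mm high, standing beside the wedge's path: leave alone. Origin under its centre
- jaw: small L-shaped aluminium gripper jaw, 50 x 30 mm, 42 mm high, standing on the other side of the wedge's path: leave alone. Origin under its centre
- driver: screwdriver lying to the left, leave alone
- spanner: spanner lying to the right, leave alone
- oil: white closed bottle, 52 mm in diameter, 130 mm high, to the left, leave alone
- mug: white mug, 80 mm in diameter, 90 mm high, to the right, leave alone
Things that resemble listed ones, but are neither listed nor needed, are in the scene too. Leave any green look-alike of the unit alone. Of the things that look like the wedge, the smaller one is meant.

How it is judged:
By the outcome, as a careful person would: the job done as asked, in the order asked, and still so for the second after the job is handed in, while the arm keeps its last pose, push and grip.
It also fails if it takes over 51 s, if anything falls off the work surface, if the arm or the gripper's body presses on something with over 40 N, if the wrist force passes 120 N, or if a joint passes its speed limit or range.

## Working session

There is one attempt and no reset: what is moved stays moved. The work goes in short steps, Python scripts to look and compute and a shell command to move; the robot and the scene stay as the last step left them, time stands still between calls to the robot, and variables do not carry over. Pictures are saved under pics/ and viewed, about 8 in all and at most 12, crops included, and the job is handed in when it is done.

```bash
mkdir -p pics
cat > h.py <<'E'
import numpy as np, cv2
from bench import telemetry, snapshot, camera_params, job
def save(n,fn,crop=None,scale=1):
    p,d=snapshot(n); np.savez(f'pics/{fn}.npz',p=p,d=d,K=camera_params(n)['K'],E=camera_params(n)['extrinsics'])
    im=p[:,:,::-1]
    if crop: x0,y0,x1,y1=crop; im=im[y0:y1,x0:x1]
    cv2.imwrite(f'pics/{fn}.png',cv2.resize(im,None,fx=scale,fy=scale,interpolation=cv2.INTER_CUBIC))
def pt(fn,u,v,z=None):
    f=np.load(f'pics/{fn}.npz'); K=np.array(f['K']);E=np.array(f['E'])
    r=np.linalg.inv(K)@[u,v,1]
    if z is None: return (E@np.r_[r*f['d'][int(round(v)),int(round(u))],1])[:3]
    R=E[:3,:3]@r; return E[:3,3]+R*(z-E[2,3])/R[2]
E
python3 - <<'E'
from h import *
s=telemetry.sense();print(s)
save('scene','s1',scale=1.5)
save('side','d1',scale=1.5)
for n in('scene','side'):print(camera_params(n))
E
```

```text
{'time': 0.0, 'joint_pos': array([-7.83467168e+01,  7.51489007e+00,  8.53305135e+01,  1.09621411e-03,
        8.72595019e+01, -4.89182139e+00]), 'qd': array([ 0.00991051,  0.07579206,  0.10046912,  0.01540426, -0.11742501,
       -0.05251931]), 'joint_efforts': array([-3.22299915e-03, -5.69402111e+01, -5.00557351e+01, -5.48654443e-04,
        1.46921701e-02, -1.55060195e-05]), 'tool_pos': array([ 170.78233896, -574.55974403,  202.23490264]), 'tcp_rot': array([-1.79895570e+02, -1.00366481e-02,  1.65450421e+01]), 'ft_force': array([ 0.40182084,  0.13298588, -0.29016798]), 'wrist_torque': array([-0.00608316,  0.01339005, -0.05410913]), 'finger_gap': 85.38405442523853}
{'K': array([[452.98155506,   0.        , 254.93494193],
       [  0.        , 452.98155506, 192.61471173],
       [  0.        ,   0.        ,   1.        ]]), 'extrinsics': array([[ 6.09119163e-01,  5.80104400e-01, -5.40788989e-01,
         1.30185432e+03],
       [ 7.92834263e-01, -4.28479309e-01,  4.33381256e-01,
        -5.64379264e+02],
       [ 1.96894813e-02, -6.92736867e-01, -7.20921603e-01,
         1.01794938e+03],
       [ 0.00000000e+00,  0.00000000e+00,  0.00000000e+00,
         1.00000000e+00]])}
{'K': array([[422.13862949,   0.        , 252.22770275],
       [  0.        , 422.13862949, 190.26272691],
       [  0.        ,   0.        ,   1.        ]]), 'extrinsics': array([[-9.84376594e-01, -1.17224872e-01,  1.31381318e-01,
         4.43868198e+02],
       [-1.75305347e-01,  7.22224407e-01, -6.69073943e-01,
         6.65700716e+02],
       [-1.64546873e-02, -6.81652576e-01, -7.31490949e-01,
         7.94176384e+02],
       [ 0.00000000e+00,  0.00000000e+00,  0.00000000e+00,
         1.00000000e+00]])}
```

View pics/s1.png

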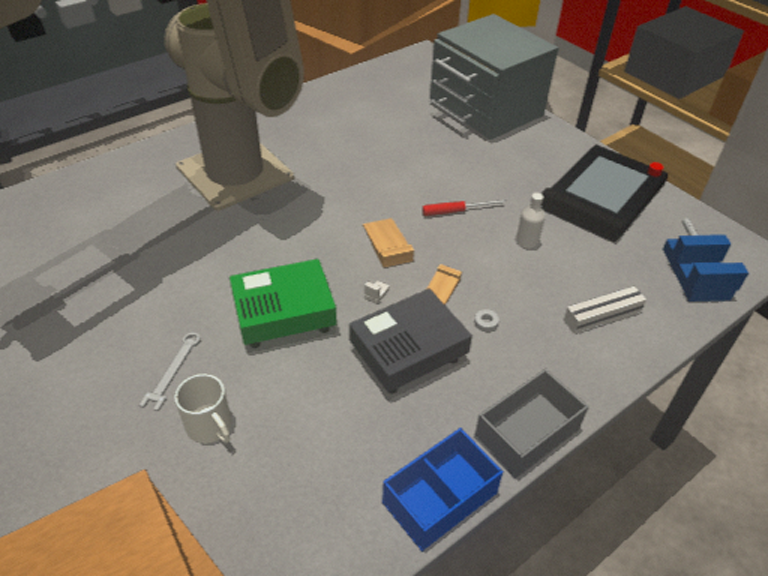

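View pics/d1.png

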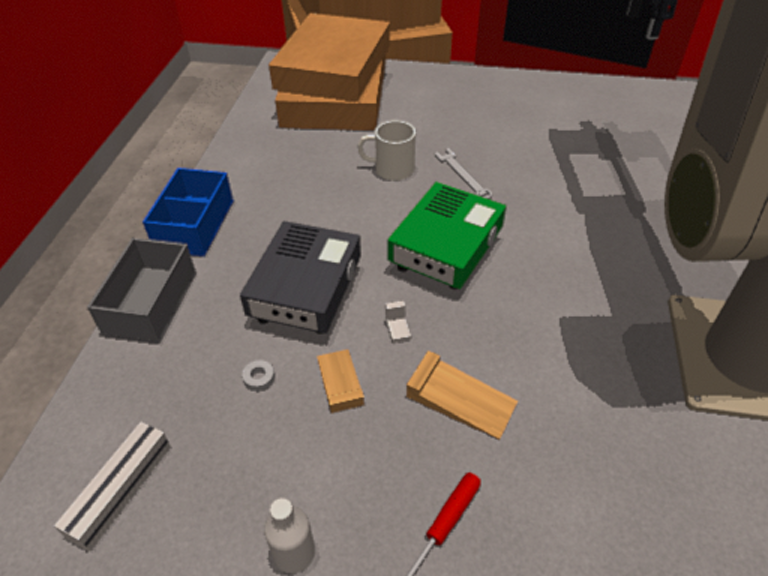

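Scene at 1.5x: the dark unit is at about (410,340), with the small wedge at (445,283) between jaw (376,291) and bearing (486,320). The side view at 1.5x shows the wedge at (340,380), its heel nearer the camera, pointing at the unit's lower right corner (322,325).

```bash
cat > m.py <<'E'
from h import *
def cloud(fn):
    f=np.load(f'pics/{fn}.npz'); K=f['K'];E=f['E'];d=f['d'];p=f['p'].astype(int)
    v,u=np.mgrid[:384,:512]; P=np.stack([(u-K[0,2])/K[0,0]*d,(v-K[1,2])/K[1,1]*d,d,np.ones_like(d)],-1)@E.T
    return P[...,:3],p,d>0
def rect(X): 
    r=cv2.minAreaRect(X.astype(np.float32)); return np.round(r[0],1),np.round(r[1],1),round(r[2],1),cv2.boxPoints(r).round(1).tolist()
def big(mask):
    n,l,s,c=cv2.connectedComponentsWithStats(mask.astype(np.uint8)); k=1+np.argmax(s[1:,4]); return l==k
E
python3 - <<'E'
from m import *
for fn,cu,cw,cj,cb in(('s1',(410,335),(445,283),(376,291),(486,320)),('d1',(300,265),(340,378),(397,322),(258,375))):
    P,p,ok=cloud(fn)
    def roi(c,r):
        m=np.zeros(ok.shape,bool);x,y=int(c[0]/1.5),int(c[1]/1.5);m[y-r:y+r,x-r:x+r]=1;return m&ok
    z=P[...,2]
    g=p[...,1]-p[...,0]
    m=big(roi(cu,55)&(z>72)&(z<84)&(g<30)); print(fn,'unit',m.sum(),z[m].mean(),rect(P[m][:,:2]))
    o=(p[...,0]-p[...,2]>40)
    m=big(roi(cw,24)&o); X=P[m];print('wedge',m.sum(),z[m].min(),z[m].max(),rect(X[:,:2]))
    h=X[X[:,2]>19.5]; print(' heel',len(h),h.mean(0),rect(h[:,:2]))
    for n,c,r in(('jaw',cj,13),('bear',cb,13)):
        m=big(roi(c,r)&(z>6)&~o&(z<50)); print(n,m.sum(),z[m].max(),rect(P[m][:,:2]))
E
```

```text
s1 unit 2591 76.97946242369318 (array([704.9, -21.3]), array([181.9, 143.6]), 83.6, [[623.4000244140625, -103.69999694824219], [766.0999755859375, -119.69999694824219], [786.2999877929688, 61.099998474121094], [643.5999755859375, 77.0999984741211]])
wedge 358 -4.072609618205092 76.02958005411938 (array([619.1, 132.3]), array([ 56.4, 182.2]), 32.7, [[546.2000122070312, 193.6999969482422], [644.5999755859375, 40.400001525878906], [692.0, 70.80000305175781], [593.5999755859375, 224.10000610351562]])
 heel 63 [597.69031248 171.33928658  26.21550824] (array([628.9, 122.5]), array([ 50. , 155.3]), 32.8, [[565.7999877929688, 174.1999969482422], [649.9000244140625, 43.70000076293945], [692.0, 70.80000305175781], [607.7999877929688, 201.3000030517578]])
jaw 150 46.243874026284175 (array([541.2,  28.2]), array([31.6, 55.9]), 23.1, [[515.7000122070312, 47.70000076293945], [537.5999755859375, -3.700000047683716], [566.7000122070312, 8.699999809265137], [544.7999877929688, 60.099998474121094]])
bear 158 20.65208299054052 (array([733.6, 153.5]), array([46.3, 47.8]), 14.4, [[705.2999877929688, 170.
[... 591 characters left out ...]
0.25562354 183.16789729  23.9461387 ] (array([590.7, 181.7]), array([49.9, 18.2]), 23.8, [[564.2000122070312, 179.89999389648438], [571.5, 163.3000030517578], [617.2000122070312, 183.39999389648438], [609.9000244140625, 200.10000610351562]])
jaw 328 45.878397973095844 (array([538.6,  31.7]), array([30.3, 53. ]), 23.1, [[514.2000122070312, 50.099998474121094], [535.0, 1.399999976158142], [562.9000244140625, 13.300000190734863], [542.0999755859375, 62.0]])
bear 299 20.164550104176897 (array([730.4, 158.5]), array([46.4, 46.9]), 33.7, [[698.0999755859375, 165.1999969482422], [724.2000122070312, 126.0999984741211], [762.7000122070312, 151.8000030517578], [736.7000122070312, 190.89999389648438]])
```

```bash
python3 -m jog '[[[0.75,-0.59,0.1,0,0,0,0.3],[0.75,-0.59,0,0,0,0,0.3],[0.75,-0.59,0,0,0,0,0.3],[0.75,-0.59,0,0,0,0,0.3],[0.75,-0.59,0,0,0,0,0.3],[0.75,-0.59,0,0,0,0,0.3],[0.75,-0.59,0,0,0,0,0.3],[0.75,-0.59,0,0,0,0,0.3],[0.75,-0.59,0,0,0,0,0.3],[0.75,-0.59,0,0,0,0,0.3],[0.75,-0.59,0,0,0,0,0.3],[0.75,-0.59,0,0,0,0,0.3]]]' 40
python3 -m jog '[[[0.75,-0.59,0,0,0,0,0.3],[0.75,-0.59,0,0,0,0,0.3],[0.75,-0.59,0,0,0,0,0.3],[0.75,-0.59,0,0,0,-0.028,0],[0,0,0,0,0,-0.028,0],[0,0,0,0,0,-0.028,0],[0,0,0,0,0,-0.028,0],[0,0,0,0,0,-0.028,0],[0,0,0,0,0,-0.028,0],[0,0,0,0,0,-0.028,0],[0,0,0,0,0,-0.028,0],[0,0,0,0,0,-0.028,0]]]'
python3 -m jog '[[[0,0,0,0,0,-0.029,0],[0,0,0,0,0,0,0]]]'
python3 - <<'E'
from h import *
print(telemetry.sense());save('wrist','w1',scale=1.5)
E
```

```text
time: 1.6
tool_pos: [501.9, -106.1, 197.9]
tcp_rot: [-180.0, 0.0, 16.5]
ft_force: [1.2, -0.1, -0.3]
finger_gap: 25.8
time: 3.1
tool_pos: [611.3, 48.2, 197.6]
tcp_rot: [-179.9, -0.0, 107.6]
ft_force: [0.3, -1.3, 0.7]
finger_gap: -0.2
time: 3.35
tool_pos: [611.3, 48.2, 197.7]
tcp_rot: [-180.0, -0.0, 117.6]
ft_force: [0.7, 0.5, 0.1]
finger_gap: -0.2
{'time': 3.35, 'joint_pos': array([-2.82852389e-01,  9.69872530e+00,  8.33957227e+01, -1.69993943e-04,
        8.69611390e+01, -2.79275704e+01]), 'qd': array([ 0.04385611, -0.01547949, -0.1018581 ,  0.04607233,  0.0638674 ,
        6.1201727 ]), 'joint_efforts': array([ 4.21237128e-03, -5.89652467e+01, -5.00869024e+01, -5.29857698e-04,
        5.90770942e-03, -2.11857498e+00]), 'tool_pos': array([611.31335278,  48.18156161, 197.74086849]), 'tcp_rot': array([-1.79950807e+02, -2.58844960e-02,  1.17644716e+02]), 'ft_force': array([0.68611204, 0.46320831, 0.11947982]), 'wrist_torque': array([ 0.04253152, -0.0088334 , -0.02611616]), 'finger_gap': -0.20968497875213027}
```

View pics/w1.png

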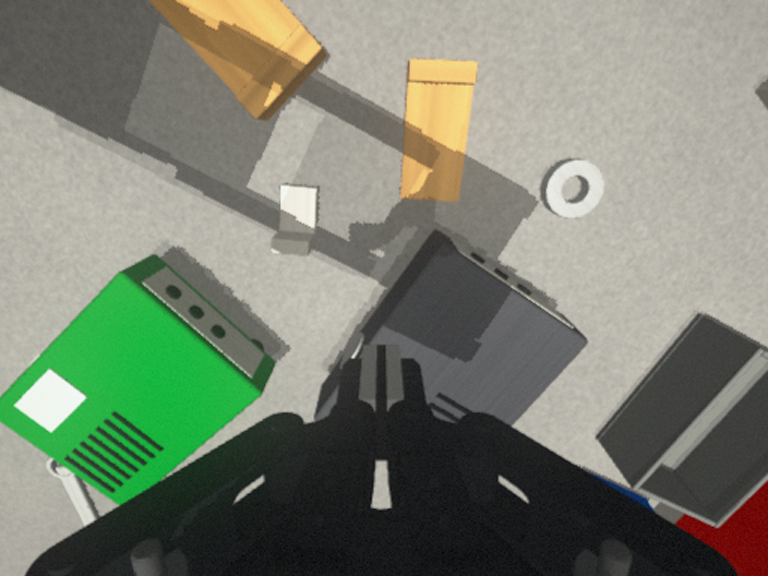

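Wrist view at 1.5x: wedge heel back edge (409,60)–(477,62), thin edge (401,198)–(461,201), unit's lid corner (434,229), next lid corner (588,340).

Run:
```python
from m import *
q=lambda u,v,z:pt('w1',u/1.5,v/1.5,z)[:2]
hl,hr,tl,tr=q(409,60,24),q(477,62,24),q(401,197.5,3),q(461,201,3)
c,c2=q(434,229,78),q(588,340,78)
for n,v in zip('hl hr tl tr c c2'.split(),(hl,hr,tl,tr,c,c2)):print(n,v.round(1))
H=(hl+hr)/2;T=(tl+tr)/2;print('H',H,'T',T,np.linalg.norm(T-H),np.linalg.norm(hl-hr),np.degrees(np.arctan2(*(T-H)[::-1])))
print('edge',np.linalg.norm(c-c2),np.degrees(np.arctan2(*(c2-c)[::-1])))
P,p,ok=cloud('w1');z=P[...,2]
m=ok&(z>72)&(z<84)&(p.max(-1)<110); m[:150]=m[:150]; m=big(m)
print(rect(P[m][:,:2]),m.sum())
o=(p[...,0]-p[...,2]>40)&ok; o[:,:250]=0;o[:,350:]=0;o[150:]=0;print('wedge',rect(P[big(o)][:,:2]))
print(np.array(np.load('pics/w1.npz')['E']).round(3))
```

```text
hl [567.8 176.8]
hr [612.6 198.7]
tl [612.3  84.2]
tr [659.4 105.4]
c [635.2  83.4]
c2 [782.2  63. ]
H [590.21852969 187.74029165] T [635.83544645  94.77753053] 103.55181335917655 49.840747718066275 -63.8627685088073
edge 148.45416798567842 -7.899716690379976
(array([706.6,  11.3]), array([119.9, 139.1]), 83.7, [[630.9000244140625, -40.599998474121094], [769.0999755859375, -56.0], [782.4000244140625, 63.20000076293945], [644.0999755859375, 78.5]]) 9641
wedge (array([613. , 143.9]), array([ 55.2, 109.5]), 24.8, [[565.0, 182.0], [610.9000244140625, 82.5999984741211], [661.0, 105.80000305175781], [615.0999755859375, 205.1999969482422]])
[[ 8.87000e-01  4.37000e-01  1.48000e-01  5.73514e+02]
 [ 4.62000e-01 -8.39000e-01 -2.88000e-01  1.22227e+02]
 [-2.00000e-03  3.24000e-01 -9.46000e-01  3.70094e+02]
 [ 0.00000e+00  0.00000e+00  0.00000e+00  1.00000e+00]]
```

```bash
python3 -m jog '[[[-0.35,0.95,0.5,0,0,0,0],[0,0,0.9,0,0,0,0],[0,0,0.6,0,0,0,0],[0,0,0.2,0,0,0,0],[0,0,0,0,0,0,0],[0,0,0,0,0,0,0]]]'
python3 -m jog '[[[0,0,0.04,0,0,0,0],[0,0,0.04,0,0,0,0],[0,0,0.04,0,0,0,0],[0,0,0,0,0,0,0]]]'
```

```text
time: 4.15
tool_pos: [663.2, 54.8, 90.6]
tcp_rot: [179.8, 0.1, 117.7]
ft_force: [-0.3, 0.2, 0.2]
finger_gap: 0.1
time: 4.65
tool_pos: [661.6, 54.8, 82.0]
tcp_rot: [-180.0, -0.0, 117.7]
ft_force: [-0.1, -0.4, -1.0]
finger_gap: 0.1
```

```bash
for i in 1 2; do python3 -m jog '[[[0,0,0.04,0,0,0,0],[0,0,0,0,0,0,0]]]'; done
python3 -m jog '[[[0,0,0.04,0,0,0,0],[0,0,0.04,0,0,0,0],[0,0,0,0,0,0,0]]]'
```

```text
time: 4.9
tool_pos: [661.7, 54.8, 80.0]
tcp_rot: [-180.0, -0.0, 117.7]
ft_force: [1.0, -0.4, -0.4]
finger_gap: 0.2
time: 5.15
tool_pos: [661.6, 54.8, 78.0]
tcp_rot: [-180.0, -0.0, 117.7]
ft_force: [-0.6, -0.4, 0.1]
finger_gap: 0.1
time: 5.52
tool_pos: [661.6, 54.8, 74.0]
tcp_rot: [-180.0, -0.0, 117.7]
ft_force: [0.5, -0.0, -0.4]
finger_gap: -0.1
```

Run:
```python
from h import *
for i in range(4):
    s=telemetry.sense();print(s['tool_pos'].round(1),s['ft_force'].round(2),s['wrist_torque'].round(3))
    if i<3: save('side','d2',(120,110,290,270),3.5)
```

```text
[661.6  54.8  74. ] [ 0.5  -0.02 -0.42] [ 0.096  0.011 -0.071]
[661.7  54.8  74.1] [-0.24  0.92 -0.5 ] [-0.001 -0.024  0.012]
[661.8  54.8  74.2] [ 0.14 -0.8  -0.56] [ 0.057 -0.007 -0.017]
[661.8  54.8  74.3] [-0.42  0.29 -0.33] [ 0.021 -0.008  0.034]
```

View pics/d2.png

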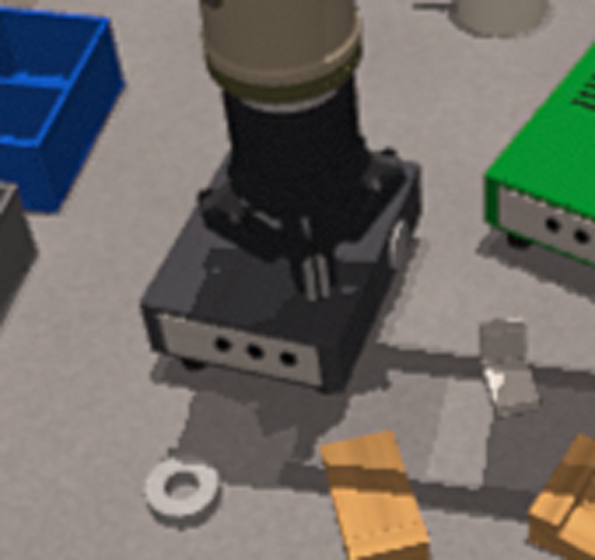

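The crop shows the fingertips at (318,298), on or just above the lid near its front right corner; I check whether the lid already tilted.

```bash
cat >> m.py <<'E'
def lid(fn,v0,lo=60,hi=90):
    P,p,ok=cloud(fn);z=P[...,2]; a=np.radians(-96.2); d=P[...,:2]-[703.5,-19]
    x=d@[np.cos(a),np.sin(a)]; y=d@[-np.sin(a),np.cos(a)]
    m=ok&(abs(x)<84)&(abs(y)<62)&(z>lo)&(z<hi)
    A=np.c_[x[m],y[m],np.ones(m.sum())];w=np.ones(m.sum(),bool)
    for _ in range(8):
        c=np.linalg.lstsq(A[w],z[m][w],rcond=None)[0];r=abs(A@c-z[m]);w=r<3
    print(fn,'lid slope x,y %.4f %.4f, centre %.1f, at corner %.1f, opposite %.1f, n %d'%(*c,c@[-68,-50,1],c@[68,50,1],w.sum()))
E
python3 - <<'E'
from m import *
lid('d1',0);lid('d2',0);lid('s1',0)
for z in(70,74,78,82):print(z,pt('d2',120+318/3.5,110+298/3.5,z))
P,p,ok=cloud('d2');print(P[190:200,205:217,2].round(0))
E
python3 -m jog '[[[0,0,0.03,0,0,0,0],[0,0,0,0,0,0,0]]]'
```

```text
d1 lid slope x,y 0.0028 -0.0009, centre 78.2, at corner 78.1, opposite 78.4, n 2496
d2 lid slope x,y -0.0019 0.0010, centre 77.9, at corner 78.0, opposite 77.8, n 982
s1 lid slope x,y -0.0009 -0.0003, centre 77.1, at corner 77.2, opposite 77.0, n 1886
70 [666.19567943  34.00408424  70.        ]
74 [664.96764998  37.49327083  74.        ]
78 [663.73962054  40.98245741  78.        ]
82 [662.51159109  44.471644    82.        ]
[[121. 118. 120. 123. 123. 122. 120. 121. 120. 116. 115. 113.]
 [116. 118. 116. 120. 120. 120. 117. 117. 116. 112. 114.  77.]
 [116. 114. 113. 115. 114. 117. 113. 116. 115.  79.  78.  76.]
 [111. 112. 111. 116. 114. 110. 114. 112. 113.  77.  79.  79.]
 [ 78.  78.  78. 110. 112. 109. 109. 109. 106.  78.  77.  78.]
 [ 78.  79.  79. 106. 104. 105.  77.  79.  78.  78.  77.  79.]
 [ 78.  78.  78.  79.  79.  78.  77.  76.  78.  79.  80.  76.]
 [ 77.  78.  79.  78.  78.  78.  79.  77.  75.  79.  80.  78.]
 [ 79.  77.  79.  80.  76.  79.  75.  77.  77.  78.  79.  77.]
 [ 78.  80.  80.  78.  80.  78.  76.  77.  79.  76.  78.  78.]]
time: 5.92
tool_pos: [661.7, 54.8, 72.6]
tcp_rot: [-180.0, -0.0, 117.7]
ft_force: [-0.8, 0.5, 0.2]
finger_gap: -0.1
```

Run:
```python
from m import *
P,p,ok=cloud('w1')
for v in(228,232,236,240,250,260):print(v,[P[v,u].round(0).tolist() for u in(246,251,254,258,263)])
f=np.load('pics/d2.npz');E=np.linalg.inv(f['E']);
for X in([661.7,54.8,74],[661.7,54.8,104]):
    c=E@np.r_[X,1];u=f['K']@(c[:3]/c[2]);print(X,u[:2])
save('side','d3')
P,p,ok=cloud('d3')
m=ok&(P[...,2]>84)&(P[...,2]<135)&(abs(P[...,0]-660)<60)&(abs(P[...,1]-55)<60)
X=P[m];X=X[X[:,2].argsort()];print(X[:12].round(0),telemetry.sense()['tool_pos'])
```

```text
228 [[635.0, -16.0, 77.0], [639.0, -12.0, 80.0], [643.0, -11.0, 79.0], [646.0, -8.0, 80.0], [652.0, -6.0, 80.0]]
232 [[603.0, 56.0, 235.0], [606.0, 57.0, 234.0], [607.0, 58.0, 234.0], [609.0, 59.0, 234.0], [611.0, 60.0, 234.0]]
236 [[603.0, 56.0, 238.0], [606.0, 57.0, 238.0], [607.0, 58.0, 239.0], [609.0, 59.0, 238.0], [611.0, 59.0, 237.0]]
240 [[603.0, 56.0, 243.0], [605.0, 57.0, 243.0], [607.0, 57.0, 242.0], [609.0, 59.0, 243.0], [611.0, 60.0, 242.0]]
250 [[603.0, 57.0, 253.0], [606.0, 57.0, 252.0], [607.0, 57.0, 251.0], [609.0, 59.0, 252.0], [611.0, 60.0, 252.0]]
260 [[604.0, 56.0, 261.0], [606.0, 57.0, 260.0], [607.0, 58.0, 261.0], [609.0, 58.0, 259.0], [611.0, 59.0, 260.0]]
[661.7, 54.8, 74] [210.42182823 200.8439481 ]
[661.7, 54.8, 104] [209.22698006 191.928405  ]
[[662.  64. 103.]
 [653.  63. 105.]
 [667.  63. 105.]
 [655.  64. 105.]
 [651.  61. 105.]
 [659.  66. 106.]
 [655.  63. 107.]
 [653.  63. 107.]
 [650.  57. 108.]
 [648.  54. 108.]
 [656.  68. 109.]
 [657.  66. 110.]] [661.72014517  54.76625233  72.67546441]
```

```bash
python3 - <<'E'
from m import *
P,p,ok=cloud('d3')
D=P[...,:2]-[661.7,54.8]; a=np.radians(117.7);x=D@[np.cos(a),np.sin(a)];y=D@[np.sin(a),-np.cos(a)];z=P[...,2]
for lo in range(-60,60,10):
    m=ok&(y>=lo)&(y<lo+10)&(abs(x)<50)&(z>86)&(z<260)
    if m.sum():print('y',lo,m.sum(),np.percentile(z[m],[1,5,50]).round(0),x[m].min().round(),x[m].max().round())
E
python3 -m jog '[[[0,0,0.1,0,0,0,0],[0,0,0.1,0,0,0,0],[0,0,0.1,0,0,0,0],[0,0,0.06,0,0,0,0],[0,0,0,0,0,0,0]]]'
```

```text
y -60 63 [175. 177. 193.] -11.0 15.0
y -50 95 [164. 168. 187.] -13.0 14.0
y -40 145 [152. 154. 176.] -10.0 25.0
y -30 142 [146. 152. 197.] -13.0 34.0
y -20 171 [112. 120. 198.] 5.0 38.0
y -10 222 [106. 113. 180.] -11.0 40.0
y 0 202 [106. 112. 183.] 4.0 39.0
y 10 189 [117. 132. 201.] -6.0 38.0
y 20 176 [147. 152. 204.] -12.0 32.0
y 30 177 [156. 161. 211.] -13.0 21.0
y 40 88 [166. 170. 190.] -9.0 14.0
y 50 62 [177. 182. 193.] -12.0 14.0
time: 6.6
tool_pos: [661.5, 54.7, 54.3]
tcp_rot: [-180.0, -0.0, 117.7]
ft_force: [0.3, 0.2, -0.1]
finger_gap: -0.1
```

```bash
python3 -m jog '[[[0,0,0.06,0,0,0,0],[0,0,0,0,0,0,0]]]'
for i in 1 2 3 4; do python3 -m jog '[[[0,0,0.04,0,0,0,0],[0,0,0,0,0,0,0]]]' | egrep 'pos|force'; done
```

```text
time: 6.85
tool_pos: [661.7, 54.8, 51.6]
tcp_rot: [-180.0, -0.0, 117.7]
ft_force: [-0.5, -0.1, -0.5]
finger_gap: 0.1
tool_pos: [662.1, 54.7, 50.1]
ft_force: [-0.2, 0.0, 1.7]
tool_pos: [661.8, 55.2, 49.3]
ft_force: [-6.4, 1.2, 11.5]
tool_pos: [661.6, 55.8, 47.9]
ft_force: [-9.9, 3.0, 16.3]
tool_pos: [661.2, 56.6, 46.4]
ft_force: [-14.5, 6.2, 22.8]
```

Contact is at telemetry z ≈ 50 (tips sit about 28 mm above the reported TCP). The lid corner swings outward as it rocks, so I follow it outward to take off the lateral load.

```bash
python3 -m jog '[[[0.04,-0.013,0,0,0,0,0],[0.04,-0.013,0,0,0,0,0],[0,0,0,0,0,0,0]]]'| egrep 'pos|force'
python3 -m jog '[[[0.038,-0.013,0.04,0,0,0,0],[0,0,0,0,0,0,0]]]'| egrep 'pos|force'
```

```text
tool_pos: [659.6, 57.8, 45.1]
ft_force: [-0.7, -1.1, 7.2]
tool_pos: [658.3, 59.1, 43.3]
ft_force: [-1.5, -1.1, 7.4]
```

Run:
```python
from m import *
save('side','d4',(120,110,290,270),3.5);lid('d4',0)
save('scene','s4');lid('s4',0)
```

```text
d4 lid slope x,y 0.0573 0.0738, centre 79.1, at corner 71.6, opposite 86.7, n 829
s4 lid slope x,y 0.0582 0.0750, centre 78.0, at corner 70.3, opposite 85.7, n 1780
```

```bash
for i in 1 2; do python3 -m jog '[[[0.02,-0.007,0.04,0,0,0,0],[0,0,0,0,0,0,0]]]'| egrep 'pos|force'; done
python3 - <<'E'
from m import *
save('scene','s5');lid('s5',0)
E
```

```text
tool_pos: [658.3, 59.3, 42.9]
ft_force: [-5.0, -2.2, 16.3]
tool_pos: [658.4, 59.4, 42.7]
ft_force: [-8.6, -4.3, 24.7]
s5 lid slope x,y 0.0609 0.0800, centre 77.9, at corner 69.8, opposite 86.1, n 1753
```

```bash
python3 -m jog '[[[-0.02,0.007,-0.05,0,0,0,0],[-0.02,0.007,-0.05,0,0,0,0],[-0.03,0.01,-0.04,0,0,0,0],[-0.04,0.013,-0.04,0,0,0,0],[-0.04,0.013,-0.04,0,0,0,0],[-0.02,0.007,-0.04,0,0,0,0],[0,0,-0.04,0,0,0,0],[0,0,-0.06,0,0,0,0],[0,0,0,0,0,0,0]]]'
python3 - <<'E'
from m import *
save('scene','s6');lid('s6',0)
save('side','d6');lid('d6',0)
P,p,ok=cloud('s6');m=big(ok&(P[...,2]>72)&(P[...,2]<84)&(p.max(-1)<120)&(abs(P[...,0]-703)<100)&(abs(P[...,1]+19)<120));print(rect(P[m][:,:2]))
P,p,ok=cloud('s1');m=big(ok&(P[...,2]>72)&(P[...,2]<84)&(p.max(-1)<120)&(abs(P[...,0]-703)<100)&(abs(P[...,1]+19)<120));print(rect(P[m][:,:2]))
E
```

```text
time: 10.25
tool_pos: [662.0, 54.4, 55.7]
tcp_rot: [-180.0, -0.0, 117.7]
ft_force: [0.7, -0.5, -0.8]
finger_gap: 0.5
s6 lid slope x,y 0.0037 -0.0007, centre 77.1, at corner 76.9, opposite 77.3, n 1858
d6 lid slope x,y 0.0010 -0.0005, centre 78.1, at corner 78.1, opposite 78.2, n 792
(array([705.5, -20.5]), array([182.2, 142. ]), 84.1, [[625.5, -103.80000305175781], [766.7000122070312, -118.5], [785.5999755859375, 62.70000076293945], [644.2999877929688, 77.4000015258789]])
(array([705.5, -21.4]), array([182. , 142.4]), 83.5, [[624.5, -103.80000305175781], [766.0, -119.80000305175781], [786.5, 61.0], [645.0, 77.0999984741211]])
```

```bash
python3 - <<'E'
from m import *
P,p,ok=cloud('d1')
m=ok&(P[...,2]>90)&(P[...,2]<135)&(P[...,1]>150)&(P[...,0]>400);print('oil',P[m].mean(0),P[m].min(0),P[m].max(0))
E
python3 -m jog '[[[0,0,-0.8,0,0,0,0.1],[0.7,-0.03,0,0,0,0,0.25],[0.9,0,0,0,0,0,0.25],[0.9,0,0,0,0,0,0.25],[0.9,0,0,0,0,0,0.25],[0.1,0,0.8,0,0,0,0.25],[0,0,0.9,0,0,0,0.25],[0,0,0,0,0,0,0.25],[0,0,0,0,0,0,0.25]]]'
python3 - <<'E'
from m import *
s=telemetry.sense();print(s['tool_pos'],s['ft_force'])
save('side','d7',(90,170,360,384),2.2)
E
```

```text
oil [606.87577885 404.73803661 111.23405658] [589.57246148 382.84467336  90.00556144] [628.43051805 420.31525305 132.62389717]
time: 11.48
tool_pos: [580.5, 208.6, 12.3]
tcp_rot: [179.9, 0.0, 117.7]
ft_force: [0.9, -0.7, 1.0]
finger_gap: 21.6
[580.45037847 208.63619459  12.29857021] [ 0.85683642 -0.71652446  0.97574438]
```

View pics/d7.png

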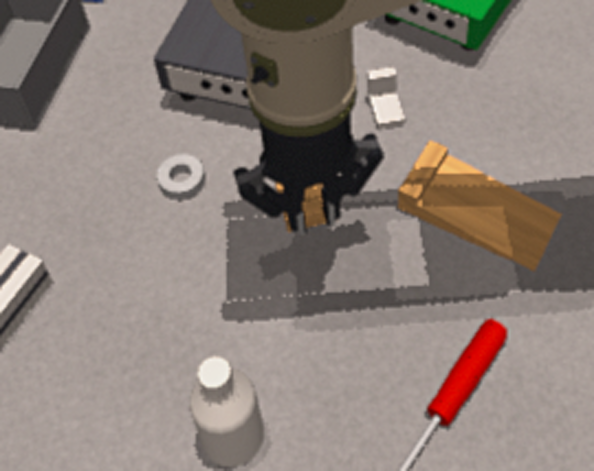

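Fingertips at (297,225) and (332,222) in the crop, the wedge heel visible between them at (315,205), i.e. the fingers are behind the heel. I check their height.

```bash
python3 - <<'E'
from m import *
P,p,ok=cloud('d7')
D=P[...,:2]-[580.5,208.6]; a=np.radians(117.7);x=D@[np.cos(a),np.sin(a)];y=D@[np.sin(a),-np.cos(a)];z=P[...,2]
for lo in range(-35,36,5):
    m=ok&(y>=lo)&(y<lo+5)&(x>-14)&(x<30)&(z>28)&(z<150)
    if m.sum():print('y',lo,m.sum(),np.sort(z[m])[:6].round(0),x[m].min().round(),x[m].max().round())
o=(p[...,0]-p[...,2]>40)&ok&(abs(x)<40)&(abs(y)<30);print('wood x range',x[o].min(),x[o].max(),z[o].min(),z[o].max())
E
python3 -m jog '[[[0,0,0.2,0,0,0,0.25],[0,0,0.1,0,0,0,0.25],[0,0,0,0,0,0,0.25],[0,0,0,0,0,0,0.25]]]'
```

```text
y -35 40 [85. 90. 91. 91. 92. 92.] -10.0 13.0
y -30 33 [68. 81. 82. 83. 85. 85.] -5.0 13.0
y -25 49 [45. 47. 52. 52. 55. 56.] 5.0 19.0
y -20 62 [45. 45. 49. 50. 52. 53.] 9.0 20.0
y -15 81 [43. 43. 45. 45. 46. 47.] -10.0 21.0
y -10 18 [114. 118. 119. 121. 121. 122.] 9.0 21.0
y -5 13 [116. 116. 117. 120. 123. 123.] 11.0 13.0
y 0 14 [116. 117. 119. 120. 121. 121.] 10.0 12.0
y 5 22 [ 45.  73.  77. 109. 111. 114.] 10.0 21.0
y 10 68 [44. 45. 49. 50. 52. 53.] 9.0 21.0
y 15 80 [47. 48. 49. 51. 53. 53.] 5.0 21.0
y 20 72 [46. 49. 52. 53. 56. 57.] -7.0 15.0
y 25 38 [85. 85. 87. 90. 90. 91.] -8.0 12.0
y 30 39 [86. 90. 93. 93. 93. 94.] -11.0 14.0
y 35 48 [88. 88. 91. 92. 93. 94.] -8.0 14.0
wood x range -39.783366111785526 37.7907156006209 1.7399607235394114 452.61855177586466
time: 12.02
tool_pos: [579.6, 208.6, -4.1]
tcp_rot: [180.0, 0.0, 117.7]
ft_force: [-0.1, 0.3, 0.1]
finger_gap: 21.6
```

```bash
python3 -m jog '[[[0,0,0.14,0,0,0,0.25],[0,0,0.1,0,0,0,0.25],[0,0,0,0,0,0,0.25]]]'| egrep 'pos|force'
python3 -m jog '[[[0,0,0.08,0,0,0,0.25],[0,0,0,0,0,0,0.25],[0,0,0,0,0,0,0.25]]]'| egrep 'pos|force'
```

```text
tool_pos: [578.8, 208.4, -17.2]
ft_force: [-0.6, -0.6, 0.5]
tool_pos: [579.6, 208.6, -20.1]
ft_force: [-0.1, 0.2, 1.0]
```

```bash
python3 -m jog '[[[-0.08,0,0,0,0,0,0.25],[-0.12,0,0,0,0,0,0.25],[-0.12,0,0,0,0,0,0.25],[-0.12,0,0,0,0,0,0.25],[-0.12,0,0,0,0,0,0.25],[-0.12,0,0,0,0,0,0.25],[-0.12,0,0,0,0,0,0.25],[-0.12,0,0,0,0,0,0.25],[-0.12,0,0,0,0,0,0.25],[-0.12,0,0,0,0,0,0.25],[-0.06,0,0,0,0,0,0.25],[0,0,0,0,0,0,0.25]]]'
python3 - <<'E'
from h import *
s=telemetry.sense();print(s['tool_pos'],s['ft_force'])
save('side','d8',(130,130,330,290),3.5)
E
```

```text
time: 14.28
tool_pos: [608.0, 154.2, -20.3]
tcp_rot: [-180.0, 0.0, 117.7]
ft_force: [0.4, 0.4, -0.2]
finger_gap: 21.1
[608.03660609 154.21377225 -20.28343404] [ 0.41416276  0.40707608 -0.22759125]
```

View pics/d8.png

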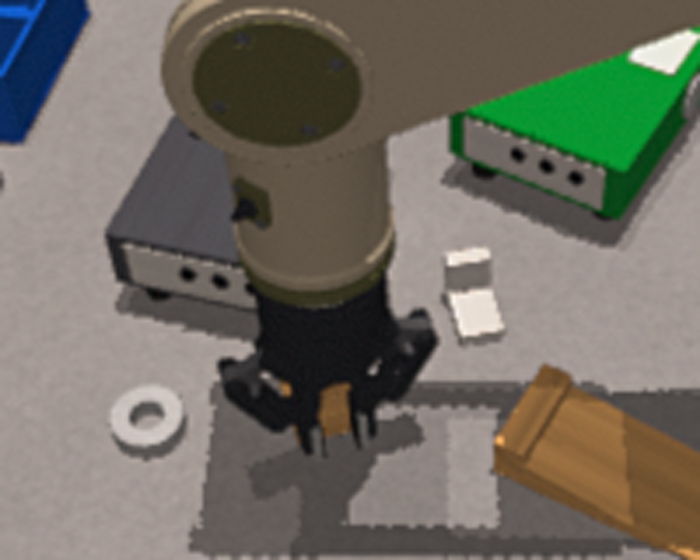

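Fingers at (317,445),(365,440) right behind the heel; the wedge moves with them, centred and clear of bearing and jaw.

```bash
python3 -m jog '[[[-0.06,0,0,0,0,0,0.25],[-0.06,0,0,0,0,0,0.25],[-0.06,0,0,0,0,0,0.25],[-0.06,0,0,0,0,0,0.25],[-0.06,0,0,0,0,0,0.25],[-0.03,0,0,0,0,0,0.25]]]'| egrep 'pos|force'
for i in 1 2; do python3 -m jog '[[[-0.03,0,0,0,0,0,0.25],[0,0,0,0,0,0,0.25]]]'| egrep 'pos|force';done
```

```text
tool_pos: [615.7, 139.7, -20.2]
ft_force: [0.5, 0.4, -1.2]
tool_pos: [616.4, 138.5, -20.1]
ft_force: [0.5, -0.4, -0.1]
tool_pos: [617.1, 137.2, -20.2]
ft_force: [-0.2, -0.4, -0.1]
```

```bash
for i in 1 2 3 4; do python3 -m jog '[[[-0.024,0,0,0,0,0,0.25],[0,0,0,0,0,0,0.25]]]'| egrep 'pos|force';done
```

```text
tool_pos: [617.7, 136.1, -20.2]
ft_force: [-0.5, -0.1, -0.9]
tool_pos: [618.2, 135.1, -20.2]
ft_force: [0.2, -0.4, -0.6]
tool_pos: [618.7, 134.0, -20.2]
ft_force: [0.5, 0.3, 0.3]
tool_pos: [619.2, 133.1, -20.2]
ft_force: [-0.9, 1.1, 0.5]
```

```bash
for i in 1 2; do python3 -m jog '[[[-0.02,0,0,0,0,0,0.25],[0,0,0,0,0,0,0.25]]]'| egrep 'pos|force';python3 -c "
from bench import telemetry as t
f=t.sense()['ft_force'];print('push',f@[-0.465,0.885,0])";done
```

```text
tool_pos: [619.6, 132.5, -20.2]
ft_force: [-1.9, 5.0, 1.3]
push 5.268529470699946
tool_pos: [619.8, 131.9, -20.2]
ft_force: [-2.2, 5.2, 1.6]
push 5.672591463312562
```

Contact with the foot felt (5 N, sharp rise). Retreat and check level.

```bash
python3 -m jog '[[[0.06,0,0,0,0,0,0.25],[0.4,0,0,0,0,0,0.25],[0,0,-0.8,0,0,0,0],[0,0,-0.9,0,0,0,0],[0,0,-0.9,0,0,0,0],[0,0,0,0,0,0,0],[0,0,0,0,0,0,0]]]'
python3 - <<'E'
from m import *
s=telemetry.sense();print(s['tool_pos'],s['ft_force'])
save('scene','s9');lid('s9',0)
save('side','d9');lid('d9',0)
save('wrist','w9',(100,0,512,300),1.9)
lid('w9',0);lid('w1',0)
for fn in('w1','w9'):
    P,p,ok=cloud(fn);z=P[...,2];m=big(ok&(z>72)&(z<84)&(p.max(-1)<110)&(P[...,0]>610)&(P[...,1]<90));print(rect(P[m][:,:2]))
P,p,ok=cloud('s9');m=big(ok&(P[...,2]>72)&(P[...,2]<84)&(p.max(-1)<120)&(abs(P[...,0]-703)<100)&(abs(P[...,1]+19)<120));print(rect(P[m][:,:2]))
E
```

```text
time: 17.95
tool_pos: [608.9, 152.3, 109.3]
tcp_rot: [-180.0, -0.0, 117.7]
ft_force: [0.1, -0.1, -1.0]
finger_gap: 0.0
[608.88721837 152.25838421 109.34353066] [ 0.08882065 -0.09852115 -0.99225636]
s9 lid slope x,y -0.0008 -0.0006, centre 77.0, at corner 77.0, opposite 76.9, n 1887
d9 lid slope x,y -0.0000 -0.0018, centre 78.1, at corner 78.2, opposite 78.0, n 840
w9 lid slope x,y -0.0071 0.0068, centre 79.5, at corner 79.7, opposite 79.4, n 323
w1 lid slope x,y 0.0019 -0.0004, centre 79.9, at corner 79.8, opposite 80.0, n 7920
(array([706.6,  11.3]), array([119.9, 139.1]), 83.7, [[630.9000244140625, -40.599998474121094], [769.0999755859375, -56.0], [782.4000244140625, 63.20000076293945], [644.0999755859375, 78.5]])
(array([662.8,  50. ]), array([12. , 36.2]), 23.4, [[650.2000122070312, 64.19999694824219], [664.5, 31.0], [675.5, 35.70000076293945], [661.2000122070312, 68.9000015258789]])
(array([704.7, -21.1]), array([181.6, 142.5]), 84.4, [[624.9000244140625, -104.4000015258789], [766.7000122070312, -118.4000015258789], [784.5, 62.29999923706055], [642.7000122070312, 76.19999694824219]])
```

View pics/w9.png

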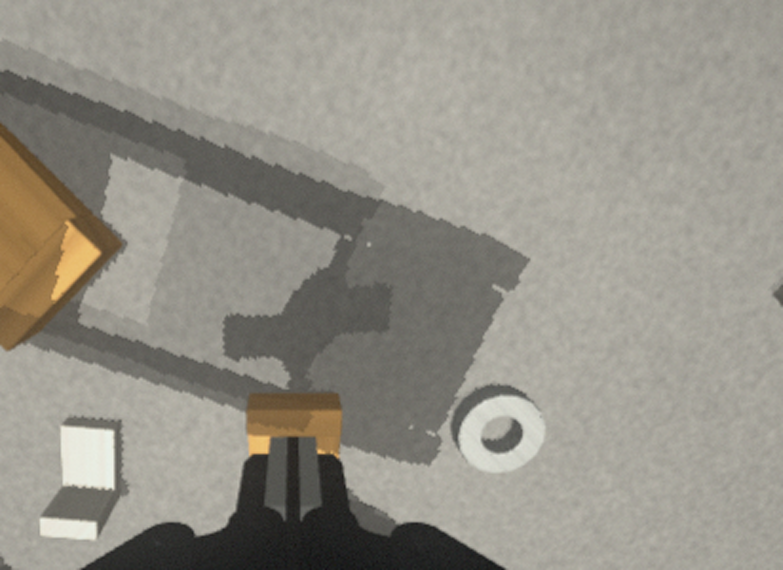

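Heel back edge at (247,395)–(341,395), wedge straight; bearing and jaw untouched; lid level. Now the final press.

```bash
python3 -m jog '[[[-0.7,0.03,0,0,0,0,0],[-0.8,0,0,0,0,0,0],[-0.72,0,0,0,0,0,0],[0,0,0.6,0,0,0,0],[0,0,0.4,0,0,0,0],[0,0,0.08,0,0,0,0],[0,0,0,0,0,0,0],[0,0,0,0,0,0,0]]]'| egrep 'pos|force'
python3 -m jog '[[[0,0,0.04,0,0,0,0],[0,0,0,0,0,0,0]]]'| egrep 'pos|force'
python3 -m jog '[[[0,0,0.04,0,0,0,0],[0,0,0,0,0,0,0]]]'| egrep 'pos|force'
```

```text
tool_pos: [663.2, 54.5, 57.1]
ft_force: [-0.4, -0.7, 0.7]
tool_pos: [662.6, 54.2, 54.2]
ft_force: [-0.1, -0.6, -1.4]
tool_pos: [662.2, 54.0, 51.5]
ft_force: [0.1, -0.0, -0.5]
```

```bash
for i in 1 2 3; do python3 -m jog '[[[0,0,0.03,0,0,0,0],[0,0,0,0,0,0,0],[0,0,0,0,0,0,0]]]'| egrep 'pos|force';done
```

```text
tool_pos: [662.4, 54.1, 50.2]
ft_force: [0.5, -0.5, 0.6]
tool_pos: [662.5, 54.1, 50.1]
ft_force: [-4.7, 0.4, 9.0]
tool_pos: [662.6, 54.1, 50.0]
ft_force: [-10.0, -0.5, 17.7]
```

```bash
python3 -m jog '[[[0.02,-0.035,0,0,0,0,0],[0,0,0,0,0,0,0],[0,0,0,0,0,0,0]]]'| egrep 'pos|force'
```

```text
tool_pos: [662.5, 54.1, 50.0]
ft_force: [-0.0, 0.2, 9.9]
```

```bash
python3 -m jog '[[[0.012,-0.023,0.035,0,0,0,0],[0,0,0,0,0,0,0],[0,0,0,0,0,0,0],[0,0,0,0,0,0,0]]]'| egrep 'time|pos|force'
python3 - <<'E'
from m import *
for i in range(4):
    s=telemetry.sense();print(s['tool_pos'].round(2),s['ft_force'].round(2))
    save(('side','scene')[i%2],f'e{i}',(100,100,350,320),2.5);lid(f'e{i}',0)
P,p,ok=cloud('e1');m=big(ok&(P[...,2]>72)&(P[...,2]<84)&(p.max(-1)<120)&(abs(P[...,0]-703)<100)&(abs(P[...,1]+19)<120));print(rect(P[m][:,:2]))
E
```

```text
time: 21.6
tool_pos: [662.6, 54.1, 50.0]
ft_force: [-1.0, 0.9, 16.3]
[662.56  54.13  49.95] [-1.01  0.94 16.32]
e0 lid slope x,y 0.0008 0.0013, centre 78.1, at corner 78.0, opposite 78.2, n 788
[662.54  54.1   49.96] [ 0.27  0.3  16.68]
e1 lid slope x,y 0.0022 -0.0001, centre 77.2, at corner 77.0, opposite 77.3, n 1846
[662.52  54.12  49.92] [-0.    0.57 17.2 ]
e2 lid slope x,y 0.0002 0.0017, centre 78.0, at corner 77.9, opposite 78.1, n 777
[662.54  54.14  49.94] [ 0.32  0.24 15.83]
e3 lid slope x,y 0.0014 -0.0005, centre 77.1, at corner 77.0, opposite 77.2, n 1861
(array([704.3, -20.3]), array([182.2, 143.5]), 83.7, [[623.0, -103.0], [765.5999755859375, -118.69999694824219], [785.5, 62.5], [642.9000244140625, 78.19999694824219]])
```

View pics/e2.png

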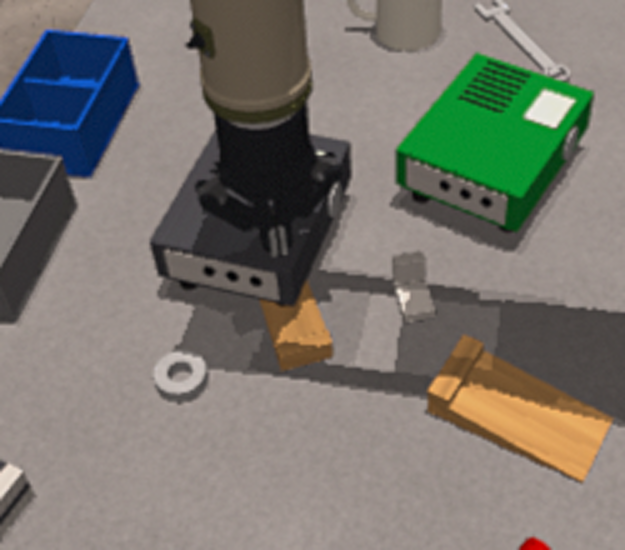

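The wedge (295,330) sits under the corner, the fingertips (275,245) press the lid, and jaw and bearing are in place. Force is about 16 N with the lid level, so I hand in.

```bash
python3 -c "
from bench import job,telemetry
print(job.hand_in());print(telemetry.sense()['ft_force'],telemetry.sense()['time'])"
```

```text
the job is handed in; nothing more can be done
None
the job is handed in; nothing more can be done
```

The unit now stands level on the wedge. I handed the job in at about 22 s, with the fingertips still pressing the short-foot corner at about 16 N.

- **Rocking:** I pressed the corner down until the unit tilted 0.10 rad and hit a hard stop at the table. Then I let it back up, and the cameras showed it level and in place to within 1 mm or so.
- **Wedge:** I pushed the heel about 76 mm in a straight line. I stopped when the force jumped from about 1 N to 5–6 N, where the ramp met the foot.
- **Last checks:**
    - The lid slope was within about 0.002 rad, which is the measurement noise.
    - The corner gave only about 0.2 mm between light touch and about 16 N.
    - Side force ended below about 1.5 N.
    - In the last picture the bearing, jaw, green unit and large wedge look untouched.

**What disagreed:**
- **Fingertip height:** the fingertips were really about 28–30 mm higher than the reported tool position. I set the heights from depth images and felt contact instead.
- **First press:** I did not follow the corner outward at first, so the force briefly reached about 23 N down and 16 N sideways. The press at the stop peaked near 25 N. I saw no lasting shift of the unit.

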